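# Clip the muddler into the steriliser door

### The arm

A 7-joint arm with a two-finger parallel gripper is mounted at the origin on the work surface. World frame = base frame: x ahead of the robot, y to its left, z up, the work surface at z = 0. Lengths are in m, angles in rad, forces in N, time in s.
With the tool pointing down it reaches from about 0.4 to 0.9 m from the base axis. Payload 5.6 kg.
Tool frame: the origin (TCP) lies at the very end of the fingers, on their centre line; the grasp point (between the pads) lies 19 mm behind it; x points along the fingers, z is the direction in which the jaws open and shut, and the axes are right-handed (so a half turn about x gives the same grasp; the last joint's range is limited). The gripper opens to 92 mm and grips with 3 to 60 N. Pads are 20 mm wide; open, the fingers measure 128 mm over their backs; the gripper's body (75 mm by 189 mm) begins 69 mm behind the grasp point.
Start: joints at [1.227, 0.468, -0.012, 1.603, 0.006, 1.071, -0.056], TCP at [0.193, -0.621, 0.215] pointing down, gripper open.
Joint ranges: [-2.53, 2.53], [-0.31, 2.02], [-1.57, 1.55], [0.28, 2.44], [-1.29, 4.43], [0.15, 1.84], [-2.92, 2.92]. Speed limits (rad/s): [2.57, 2.57, 3.14, 3.14, 3.14, 3.14, 3.14].

### API

Orientations are given as a unit quaternion [w, x, y, z].
In Python, from bench import ctrl gives the robot as it stands.
- The arm moves only by the tool apply_moves, never from a script. Its arguments are lists of equal length, an entry for each row: "offset": the shift along the tool's x, y, z in m, a list of three; "rot": the turn, a rotation vector about the tool's x, y, z in rad, a list of three. A call has 1 to 20 rows; each row shifts and turns the commanded pose from where the row before left it, along the tool's axes as they then stand; what a row does not reach is not made up. A row lasts 1/10 s, in which the tool goes at most 50 mm and 8.59 degrees, less where a joint would pass 70% of its speed; a pose out of reach is approached as far as the arm can. A call with a gripper value outside its range is refused whole. "gripper" is the finger opening in m, from 0 to 0.0919, set as the call begins (left out, the last holds). The fingers move at their own pace and stop on an object; the grip force is fixed at half the most. Time passes only in rows, so rows that do not move let the fingers close. It gives the time, the measured TCP pose, the force and the opening at its end, in the units of the state.
- ctrl.observe(): the state, without advancing time (a new reading comes with each control period).
- ctrl.read_camera(name): name is "side" or "top"; returns the picture (400x640x3 uint8, red, green, blue); there is no depth.
- ctrl.calibration(name): a dict with "camera_matrix" (3x3 intrinsics, pixels), "world_to_cam" (4x4, takes a point from world to camera coordinates). Camera axes: x right, y down, z forward; pixel columns grow to the right and rows downward; lengths in m; the calibration is good to about 2 mm. A picture is of the moment at which its call begins. calibration takes no time and is no camera call.
- ctrl.sign_off(): hands the job in, once; it reports no verdict.
The state is a dict: "time_s": time; "joints": joint angles; "dq": joint speeds; "joint_efforts": joint torques, N m; "tcp_pos": TCP position; "ee_rot": TCP orientation; "wrist_force": force on the tool from outside, world axes, zero at the start; "ft_torque": the same for the moment, N m; "gripper_width": finger opening in m.
Only numpy, scipy, OpenCV 4.12 (cv2) and the standard library are available. Lean on these libraries where they do the work, as an engineer would, in place of code of your own. Each camera call takes 0.05 s, during which the arm holds its last target. There are 200 camera calls.

### The job

Put the copper bar muddler away in the tool steriliser: pull the drop-down door all the way down, press the muddler lengthwise into the two fork clips on the inside of the door until both orange jaws have snapped back over it, let go of it, then push the door up until it is fully shut with the muddler still clipped in. Leave the cups, jug, bottle, tamper and portafilter where they are.

Things in the scene. Friction and masses are not known exactly. Their poses are not given: they have to be found in the camera images.
- muddler: copper-coloured bar muddler: round shaft 18 mm thick, black rubber end caps 24 mm thick and 18 mm long, 180 mm over all, both ends alike, about 0.15 kg. Origin at its middle on its axis; x runs along it. It starts level in two V notches of a wooden rest, axis 43 mm above the counter; the notch posts stand 50 mm either side of its middle (14 mm wide, 52 mm high): grasp it between them
- rest: the muddler's dark wooden rest: foot 160 x 60 x 8 mm, fixed to the counter; origin under its centre, x along the muddler
- steriliser: tool steriliser, a fixed cabinet 280 mm wide (y), clear sides: origin on the counter under the door's hinge line, +x into it (200 mm deep), front to -x. The steel roof (underside 280, top 292 mm above the counter) overhangs the front: its lip is at x = -47 mm (35 mm ahead of the shut door's outer face), so a hand working behind the handle or over the clips must lean back, away from it
- door (a joint): white drop-down door's angle: 0 shut (upright), 1.571 fully open (level). Panel 280 mm wide, 145 mm tall, 12 mm thick, hinged along its lower edge 70 mm above the counter. The hinge is stiff: the door stays where it is left; moving it takes up to about 10 N at its free edge
- door_hinge (a point): on the hinge line, mid-width, 70 mm above the counter, in the plane of the door's inner face. The frame turns with the door: x = inner face's normal (into the cabinet when shut, up when open), y along the hinge, z from hinge to free edge. The panel fills x -12 to 0, y -140 to 140, z 1 to 146 mm
- door_edge (a point): middle of the door's free (upper) edge, mid-thickness; frame as door_hinge
- door_handle (a point): middle of the black handle bar on the door's outer face: 10 mm thick, 100 mm long along y, 112 mm from the hinge line, 38 mm free gap between bar and door; posts at its ends; frame as door_hinge. With the door fully open the bar is under it, 10 mm above the counter. The outer face is bare more than 60 mm from mid-width
- clip (a point): where the muddler's middle must sit (36 mm off the inner face, 85 mm from the hinge line); frame as door_hinge, the muddler lies along y. Two grey fork clips, 16 mm wide, 60 mm tall, stand 48 mm either side (80 mm free between); each has a seat, a flared wall on the hinge side and an orange sprung jaw on the free-edge side. Press in along -x (down, door open)
- keeper (a joint): angle of the two orange jaws (they move together): 0 at rest, over the seated muddler; about 0.07 while the shaft passes, which takes about 10 N in all
- tamper: dark steel tamper standing on the rubber mat, 58 mm across, 80 mm tall; origin under its centre. To be left alone
- portafilter: portafilter lying on the rubber mat, steel basket 68 mm across and 30 mm tall, black handle 110 mm long towards its -x; origin under its centre. To be left alone
- cup_a: white mug 72 mm across, 60 mm tall, on the steriliser's roof; origin under its centre. To be left alone
- cup_b: blue mug 72 mm across, 60 mm tall, on the steriliser's roof; origin under its centre. To be left alone
- cup_c: brown cup 76 mm across, 55 mm tall, on the counter; origin under its centre. To be left alone
- jug: steel milk jug 84 mm across, 110 mm tall, on the counter; origin under its centre. To be left alone
- spray: clear bottle with a red cap, 66 mm across, 170 mm tall, on the counter; origin under its centre. To be left alone
Things that resemble listed ones, but are neither listed nor needed, are in the scene too. Several things have the shape of the muddler; the one meant has the colours described above.

How it is judged:
By the outcome, as a careful person would: the job done as asked, in the order asked, and still so for the second after the job is handed in, with the robot touching nothing.
It also fails if it takes over 72 s, if anything falls off the work surface, if the arm or the gripper's body presses on something with over 40 N, if the wrist force passes 120 N, or if a joint passes its speed limit or range.

## Working session

There is one attempt and no reset: what is moved stays moved. The work goes in short steps, Python scripts to look and compute and a tool call to move; the robot and the scene stay as the last step left them, time stands still between calls to the robot, and variables do not carry over. Pictures are saved under pics/ and viewed, about 8 in all and at most 12, crops included, and the job is handed in when it is done.

Besides the shell and the picture viewer there is one more tool, called as name(argument=value, ...) on one line, values as JSON. apply_moves: Moves the arm, as the interface text tells. Its arguments: {"type":"object","properties":{"offset":{"type":"array","items":{"type":"array","items":{"type":"number"}}},"rot":{"type":"array","items":{"type":"array","items":{"type":"number"}}},"gripper":{"type":"number"}},"required":["offset","rot"]}

```bash
mkdir -p pics; ls
python3 - <<'E'
from bench import ctrl
import cv2,numpy as np
np.set_printoptions(precision=4,suppress=True)
print(ctrl.observe())
for n in("top","side"):
    im=ctrl.read_camera(n); cv2.imwrite(f"pics/{n}0.png",im[...,::-1]); c=ctrl.calibration(n); print(n,c["camera_matrix"],c["world_to_cam"])
E
```

```text
pics
{'time_s': 0.0, 'joints': array([ 1.227 ,  0.4684, -0.0116,  1.6036,  0.006 ,  1.0714, -0.0563]), 'dq': array([-0.002 ,  0.0007, -0.0006, -0.0005, -0.0004,  0.0009,  0.0022]), 'joint_efforts': array([  0.0003, -52.0574,  -0.0122, -24.3749,  -0.0566,   0.0173,
         0.0002]), 'tcp_pos': array([ 0.1923, -0.6203,  0.2136]), 'ee_rot': array([ 0.5687,  0.4198,  0.5698, -0.4191]), 'wrist_force': array([ 0.7255, -0.1938,  0.0845]), 'ft_torque': array([-0.0457,  0.0265,  0.0304]), 'gripper_width': 0.0917390209008806}
top [[507.6011   0.     324.9558]
 [  0.     507.6011 199.9241]
 [  0.       0.       1.    ]] [[-0.0538 -0.9985 -0.0023  0.0121]
 [-0.9781  0.0532 -0.2013  0.5118]
 [ 0.2011 -0.0086 -0.9795  1.5921]
 [ 0.      0.      0.      1.    ]]
side [[388.0654   0.     318.1439]
 [  0.     388.0654 192.7635]
 [  0.       0.       1.    ]] [[ 0.9681 -0.25    0.0179 -0.4631]
 [-0.1304 -0.5632 -0.816   0.2103]
 [ 0.2141  0.7876 -0.5778  1.4027]
 [ 0.      0.      0.      1.    ]]
```

View pics/top0.png

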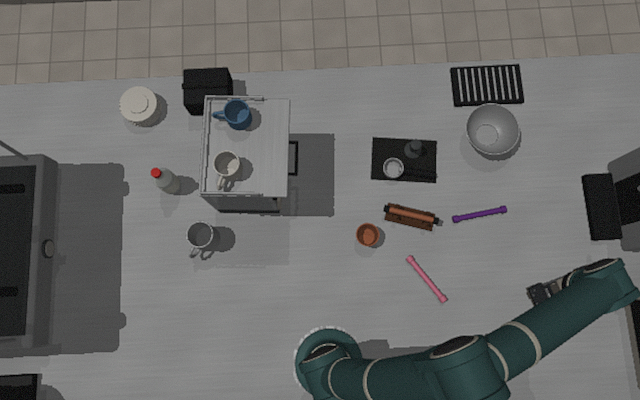

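View pics/side0.png

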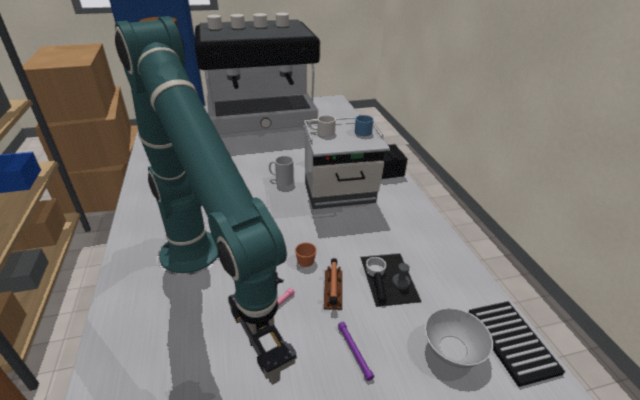

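Run:
```python
import cv2,numpy as np
t=cv2.imread("pics/top0.png");s=cv2.imread("pics/side0.png")
f=lambda im,x,y,w,h,k:cv2.resize(im[y:y+h,x:x+w],None,fx=k,fy=k,interpolation=cv2.INTER_CUBIC)
a=f(t,375,195,80,50,5);b=f(t,195,85,110,137,2.19)[:300];c=f(s,295,110,100,100,4)[:400];d=f(s,310,250,50,65,4.6)
m=np.zeros((560,800,3),np.uint8)
m[:250,:400]=a; m[255:255+b.shape[0],:b.shape[1]]=b; m[:400,400:800]=c
m[255:255+min(299,d.shape[0]),245:245+155]=d[:299,:155] 
cv2.imwrite("pics/crop1.png",m)
```

```text
(no output)
```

View pics/crop1.png

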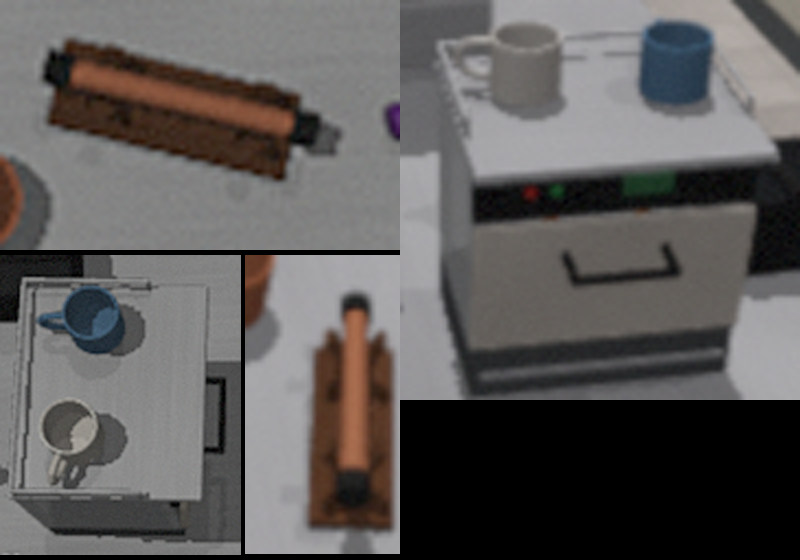

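```bash
cat > h.py <<'E'
import numpy as np,cv2
from bench import ctrl
from scipy.optimize import least_squares
from scipy.spatial.transform import Rotation as R
np.set_printoptions(precision=4,suppress=True)
def proj(n,P):
    c=ctrl.calibration(n);T=np.array(c["world_to_cam"]);p=np.atleast_2d(P)@T[:3,:3].T+T[:3,3];q=p@np.array(c["camera_matrix"]).T
    return q[:,:2]/q[:,2:]
def back(n,uv,z):
    c=ctrl.calibration(n);T=np.array(c["world_to_cam"]);d=T[:3,:3].T@np.linalg.inv(c["camera_matrix"])@[*uv,1];o=-T[:3,:3].T@T[:3,3]
    return o+d*(z-o[2])/d[2]
def Rz(a):return R.from_euler('z',a).as_matrix()
def state():
    s=ctrl.observe();q=s["ee_rot"];return s,np.array(s["tcp_pos"]),R.from_quat(np.r_[q[1:],q[0]])
E
python3 - <<'E'
from h import *
a=back("top",(384,208.6),.043);b=back("top",(439,221.4),.043)
print("mud top",a,b,(a+b)/2,np.linalg.norm(a-b),np.arctan2(*(b-a)[[1,0]]))
# side: far cap (355,298)->, near cap (352,500)
a=back("side",(310+(355-245)/4.6,250+(293-255)/4.6),.043);b=back("side",(310+(352-245)/4.6,250+(500-255)/4.6),.043)
print("mud side",a,b,(a+b)/2,np.linalg.norm(a-b),np.arctan2(*(b-a)[[1,0]]))
o=[("side",(312.5,196.3),(-.012,.14,.071)),("side",(377,191.3),(-.012,-.14,.071)),("side",(312.5,165.5),(-.012,.14,.216)),("side",(383.8,161.3),(-.012,-.14,.216)),
("side",(338.75,180.5),(-.055,.05,.182)),("side",(365,178),(-.055,-.05,.182)),("top",(296.4,141.2),(-.055,-.05,.182)),("top",(296.4,175),(-.055,.05,.182)),
("top",(288.6,99.6),(-.047,-.14,.292)),("top",(286.8,196.4),(-.047,.14,.292))]
f=lambda p:np.array([proj(n,Rz(p[2])@np.array(P)+[p[0],p[1],0])[0]-uv for n,uv,P in o])
r=least_squares(lambda p:f(p).ravel(),[.6,.2,1.57],loss="soft_l1");print(r.x);print(f(r.x))
E
```

```text
mud top [ 0.4744 -0.2055  0.043 ] [ 0.4229 -0.3794  0.043 ] [ 0.4487 -0.2924  0.043 ] 0.1814395930348587 -1.8588599258113505
mud side [ 0.4822 -0.1977  0.043 ] [ 0.4267 -0.3794  0.043 ] [ 0.4544 -0.2886  0.043 ] 0.1899700587049448 -1.8670849102765843
[0.6251 0.1245 1.4932]
[[-0.2018  1.3501]
 [ 2.0961  0.3787]
 [ 0.1486  1.379 ]
 [-0.685   0.1417]
 [-1.0282 -1.9396]
 [-1.8863 -1.5379]
 [-0.9877  0.5672]
 [-2.1659 -1.4688]
 [ 2.8711  0.1554]
 [ 0.9178 -1.4143]]
```

```bash
cat >> h.py <<'E'
S=np.array([.6251,.1245,0.]);YAW=1.4932
def st(x,y,z):return S+Rz(YAW)@np.array([x,y,z])   # steriliser frame -> world
def hook(psi,sz=1):  # closed-finger hook: tool z along hinge
    M=Rz(YAW);x=M@[np.sin(psi),0,-np.cos(psi)];z=sz*M@[0,1,0];return R.from_matrix(np.c_[x,np.cross(z,x),z])
def cross(psi,sz=1,yaw=YAW): # tool y along hinge
    M=Rz(yaw);x=M@[np.sin(psi),0,-np.cos(psi)];y=sz*M@[0,1,0];return R.from_matrix(np.c_[x,y,np.cross(x,y)])
def goto(p,Rt,pr=""):
    s,p0,R0=state();print(pr,"t",s["time_s"],"at",p0,"rot",(R0.inv()*Rt).as_rotvec(),"then off",Rt.inv().apply(p-p0),"| off before rot",R0.inv().apply(p-p0),"joints",s["joints"])
E
python3 - <<'E'
from h import *
s,p,R0=state();print(R0.as_matrix())
for z in(1,-1):
    goto(st(-.055-.08,0,.25),hook(np.pi/4,z),f"hook{z}")
    goto(np.array([.4505,-.291,.15]),cross(0,z,-1.862+np.pi/2),f"mud{z}")
print(st(-.024,0,.176),back("top",(367,235),.03))
E
```

```text
[[-0.0006  0.9551  0.2962]
 [ 0.0015  0.2962 -0.9551]
 [-1.     -0.0001 -0.0016]]
hook1 t 0.1 at [ 0.1923 -0.6203  0.2137] rot [ 1.8339  0.7586 -0.5139] then off [ 0.4277 -0.479  -0.3737] | off before rot [-0.0356  0.5841 -0.4578] joints [ 1.227   0.4683 -0.0116  1.6035  0.006   1.0714 -0.0563]
mud1 t 0.1 at [ 0.1923 -0.6203  0.2137] rot [-0.9789 -0.0015 -0.0006] then off [0.0637 0.3896 0.1527] | off before rot [ 0.0641  0.3441 -0.238 ] joints [ 1.227   0.4683 -0.0116  1.6035  0.006   1.0714 -0.0563]
hook-1 t 0.1 at [ 0.1923 -0.6203  0.2137] rot [-1.1281  0.4656  0.6874] then off [0.4277 0.479  0.3737] | off before rot [-0.0356  0.5841 -0.4578] joints [ 1.227   0.4683 -0.0116  1.6035  0.006   1.0714 -0.0563]
mud-1 t 0.1 at [ 0.1923 -0.6203  0.2137] rot [ 2.1627 -0.0008  0.0018] then off [ 0.0637 -0.3896 -0.1527] | off before rot [ 0.0641  0.3441 -0.238 ] joints [ 1.227   0.4683 -0.0116  1.6035  0.006   1.0714 -0.0563]
[0.6232 0.1006 0.176 ] [ 0.3931 -0.1455  0.03  ]
```

apply_moves(offset=[[-0.04,0,0],[-0.04,0,0],[-0.04,0,0],[0,0.04,-0.03],[0,0.04,-0.03],[0,0.04,-0.03],[0,0.04,-0.03],[0,0.04,-0.03],[0,0.04,-0.03],[0,0.04,-0.03],[0,0.04,-0.03],[0,0.04,-0.03],[0,0.04,-0.03],[0,0.04,-0.03]], rot=[[0,0,0],[0,0,0],[0,0,0],[0,0,0],[0,0,0],[0,0,0],[0,0,0],[0,0,0],[0,0,0],[0,0,0],[0,0,0],[0,0,0],[0,0,0],[0,0,0]], gripper=0.0)

```text
time_s: 1.5
tcp_pos: [0.5157, -0.1736, 0.3345]
ee_rot: [0.569, 0.419, 0.569, -0.42]
wrist_force: [1.2, 0.3, 0.4]
gripper_width: 0.0005
```

apply_moves(offset=[[0,0,0],[0,0,0],[0,0,0],[0,0,0],[0,0,0],[0,0,0],[0,0,0],[0,0,0],[0,0,0],[0,0,0]], rot=[[-0.1128,0.0466,0.0687],[-0.1128,0.0466,0.0687],[-0.1128,0.0466,0.0687],[-0.1128,0.0466,0.0687],[-0.1128,0.0466,0.0687],[-0.1128,0.0466,0.0687],[-0.1128,0.0466,0.0687],[-0.1128,0.0466,0.0687],[-0.1128,0.0466,0.0687],[-0.1128,0.0466,0.0687]])

```text
time_s: 2.5
tcp_pos: [0.5146, -0.176, 0.3343]
ee_rot: [0.663, 0.295, 0.642, 0.247]
wrist_force: [0.7, -0.2, -0.4]
gripper_width: 0.0008
```

Run:
```python
from h import *
H=hook(np.pi/4,-1)
d=np.array([.7071,0,-.7071])*.1
goto(st(-.024-.1,0,.176+.1),H,"pre");goto(st(-.024,0,.176),H,"in")
```

```text
pre t 2.5 at [ 0.5146 -0.176   0.3343] rot [ 0.0035 -0.0009 -0.0012] then off [0.1714 0.089  0.0869] | off before rot [0.1715 0.0885 0.0874] joints [ 1.0063  0.4968 -0.5176  1.5697 -0.4658  1.5034  0.5467]
in t 2.5 at [ 0.5146 -0.176   0.3343] rot [ 0.0035 -0.0009 -0.0012] then off [0.3129 0.089  0.0869] | off before rot [0.3129 0.0883 0.0875] joints [ 1.0063  0.4968 -0.5176  1.5697 -0.4658  1.5034  0.5467]
```

apply_moves(offset=[[0,0.022,0.022],[0,0.022,0.022],[0,0.022,0.022],[0,0.022,0.021],[0.04,0,0],[0.04,0,0],[0.04,0,0],[0.04,0,0],[0.02,0,0],[0.02,0,0],[0.02,0,0],[0,0,0]], rot=[[0,0,0],[0,0,0],[0,0,0],[0,0,0],[0,0,0],[0,0,0],[0,0,0],[0,0,0],[0,0,0],[0,0,0],[0,0,0],[0,0,0]])

```text
time_s: 3.7
tcp_pos: [0.6169, 0.0374, 0.2391]
ee_rot: [0.662, 0.295, 0.644, 0.246]
wrist_force: [0.4, 0.3, -0.3]
gripper_width: 0.0003
```

Run:
```python
from h import *
goto(st(-.024,0,.176),hook(np.pi/4,-1),"in")
a=ctrl.read_camera("side")[90:230,280:420,::-1];b=ctrl.read_camera("top")[90:230,200:340,::-1]
f=lambda i:cv2.resize(i,(400,400),interpolation=cv2.INTER_CUBIC)
cv2.imwrite("pics/hk.png",np.hstack([f(a),f(b)]))
_,p,r=state();print("tip",proj("side",p),proj("top",p))
```

```text
in t 3.7 at [0.6169 0.0374 0.2391] rot [-0.0001 -0.0055 -0.0001] then off [0.0895 0.0003 0.0015] | off before rot [0.0895 0.0003 0.002 ] joints [ 0.6866  0.599  -0.5925  1.6797 -0.5241  1.094   0.3697]
tip [[353.9731 169.2118]] [[305.6281 151.9471]]
```

View pics/hk.png

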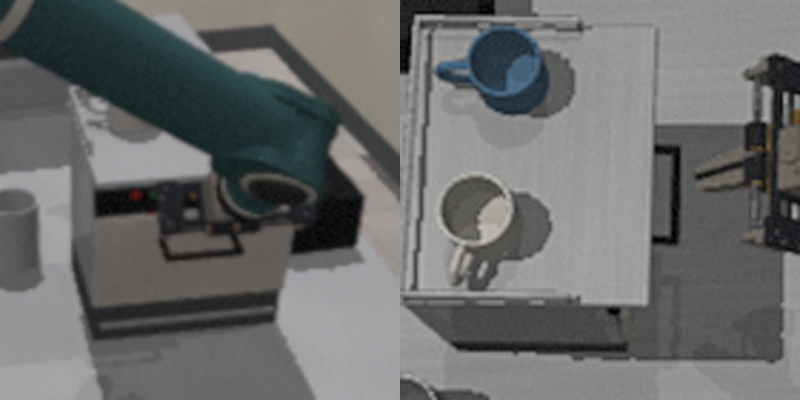

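apply_moves(offset=[[0.02,0,0],[0.02,0,0],[0.02,0,0],[0.01,0,0],[0.005,0,0],[0.005,0,0],[0,0,0],[0,0,0]], rot=[[0,0,0],[0,0,0],[0,0,0],[0,0,0],[0,0,0],[0,0,0],[0,0,0],[0,0,0]])

```text
time_s: 4.6
tcp_pos: [0.6235, 0.0906, 0.1846]
ee_rot: [0.664, 0.295, 0.642, 0.244]
wrist_force: [-0.2, -0.4, -0.4]
gripper_width: 0.0005
```

Run:
```python
from h import *
goto(st(-.024,0,.176),hook(np.pi/4,-1),"in")
_,p,r=state();print(Rz(YAW).T@(p-S))
# handle-arc waypoints in tool axes: tip follows hinge rotation of start tip point
b=np.array([-.024,.176-.07]);r0=np.hypot(*b);a0=np.arctan2(-b[0],b[1])
H=hook(np.pi/4,-1);prev=None
for f in np.arange(0,1.01,.1):
    q=st(-r0*np.sin(a0+f),0,.07+r0*np.cos(a0+f))
    if prev is not None: print(f,H.inv().apply(q-prev))
    prev=q
```

```text
in t 4.6 at [0.6235 0.0906 0.1846] rot [0.0001 0.0012 0.0019] then off [ 0.0131  0.0009 -0.001 ] | off before rot [ 0.0131  0.001  -0.001 ] joints [ 0.6126  0.661  -0.6043  1.7365 -0.5394  0.9369  0.3774]
[-0.0339 -0.001   0.1846]
0.1 [-0.0053 -0.0095  0.    ]
0.2 [-0.0044 -0.01   -0.    ]
0.30000000000000004 [-0.0033 -0.0103  0.    ]
0.4 [-0.0023 -0.0106 -0.    ]
0.5 [-0.0012 -0.0108  0.    ]
0.6000000000000001 [-0.0001 -0.0109 -0.    ]
0.7000000000000001 [ 0.0009 -0.0108 -0.    ]
0.8 [ 0.002  -0.0107  0.    ]
0.9 [ 0.0031 -0.0104 -0.    ]
1.0 [ 0.0041 -0.0101  0.    ]
```

apply_moves(offset=[[0.005,0,0],[0.005,0,0],[0,-0.005,0],[-0.002,-0.005,0],[-0.003,-0.005,0],[-0.003,-0.005,0],[-0.002,-0.005,0],[-0.002,-0.005,0],[-0.002,-0.005,0],[-0.001,-0.005,0]], rot=[[0,0,0],[0,0,0],[0,0,0],[0,0,0],[0,0,0],[0,0,0],[0,0,0],[0,0,0],[0,0,0],[0,0,0]])

```text
time_s: 5.6
tcp_pos: [0.6203, 0.0605, 0.16]
ee_rot: [0.663, 0.295, 0.642, 0.246]
wrist_force: [-0.5, 4.2, 1.6]
gripper_width: 0.0007
```

apply_moves(offset=[[-0.001,-0.008,0],[-0.001,-0.008,0],[-0.001,-0.008,0],[0,-0.008,0],[0,-0.008,0],[0,-0.008,0],[0.001,-0.008,0],[0.002,-0.008,0],[0.002,-0.008,0],[0,0,0]], rot=[[0,0,0],[0,0,0],[0,0,0],[0,0,0],[0,0,0],[0,0,0],[0,0,0],[0,0,0],[0,0,0],[0,0,0]])

```text
time_s: 6.6
tcp_pos: [0.6166, 0.0077, 0.1055]
ee_rot: [0.664, 0.295, 0.643, 0.243]
wrist_force: [-0.6, -0.2, -0.6]
gripper_width: 0.0004
```

Run:
```python
from h import *
_,p,r=state();print(Rz(YAW).T@(p-S))
a=ctrl.read_camera("side")[90:230,280:420,::-1];b=ctrl.read_camera("top")[90:230,200:340,::-1]
f=lambda i:cv2.resize(i,(400,400),interpolation=cv2.INTER_CUBIC)
cv2.imwrite("pics/hk2.png",np.hstack([f(a),f(b)]))
```

```text
[-0.1172 -0.0006  0.1055]
```

View pics/hk2.png

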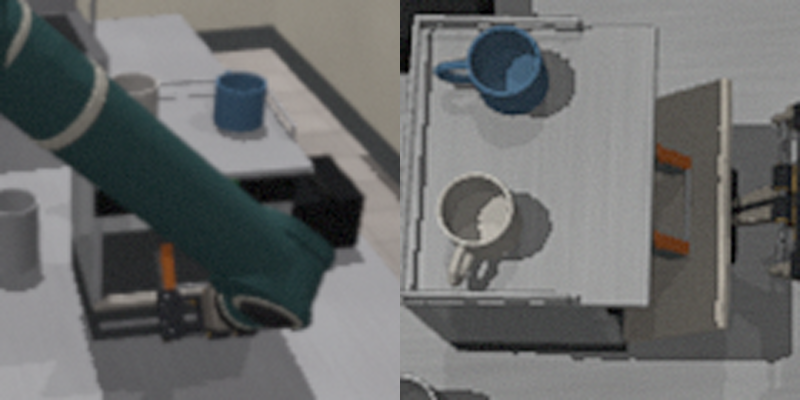

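apply_moves(offset=[[-0.02,0.002,0],[-0.02,0,0],[-0.02,0,0],[-0.03,0,0],[-0.04,0,0],[-0.04,0,0],[-0.04,0,0],[0,0,0],[0,0,0],[0,0,0],[0,0,0],[0,0,0],[0,0,0]], rot=[[0,0,0],[0,0,0],[0,0,0],[0,0,0],[0,0,0],[0,0,0],[0,0,0],[0,0,-0.12],[0,0,-0.12],[0,0,-0.12],[0,0,-0.12],[0,0,-0.12],[0,0,0]])

```text
time_s: 8.0
tcp_pos: [0.6065, -0.1307, 0.2598]
ee_rot: [0.707, 0.089, 0.7, 0.041]
wrist_force: [0.0, 0.6, 0.8]
gripper_width: 0.0002
```

Run:
```python
from h import *
_,p,r=state();print(Rz(YAW).T@(p-S),Rz(YAW).T@r.as_matrix())
goto(st(-.115,0,.20),hook(np.pi/4-.6,-1))
H=hook(np.pi/4-.6,-1)
for q in [(.02,-.13),]: print(H.inv().apply(st(-.13,0,.075)-st(-.115,0,.20)))
cv2.imwrite("pics/d3.png",cv2.resize(ctrl.read_camera("side")[60:260,250:450,::-1],(600,600),interpolation=cv2.INTER_CUBIC))
```

```text
[-0.2559 -0.0012  0.2598] [[ 0.1825  0.9832  0.0088]
 [-0.0023  0.0094 -1.    ]
 [-0.9832  0.1825  0.004 ]]
 t 8.0 at [ 0.6065 -0.1307  0.2598] rot [0.0094 0.0023 0.0018] then off [ 0.0848  0.1275 -0.0012] | off before rot [ 0.0846  0.1276 -0.0002] joints [ 0.5344  0.4341 -0.3799  1.5915 -0.0285  1.1612  0.1287]
[ 0.1201 -0.0378 -0.    ]
```

apply_moves(offset=[[0,0.04,0],[0,0.04,0],[0,0.04,0],[0,0.007,0],[0.03,0,0],[0.03,0,0],[0.025,0,0],[0.015,-0.002,0],[0.015,-0.003,0],[0.015,-0.004,0],[0.015,-0.004,0],[0.015,-0.004,0],[0.015,-0.004,0],[0.01,-0.004,0],[0,0,0]], rot=[[0,0,0],[0,0,0],[0,0,0],[0,0,0],[0,0,0],[0,0,0],[0,0,0],[0,0,0],[0,0,0],[0,0,0],[0,0,0],[0,0,0],[0,0,0],[0,0,0],[0,0,0]])

```text
time_s: 9.55
tcp_pos: [0.6151, -0.0234, 0.0914]
ee_rot: [0.707, 0.089, 0.702, 0.026]
wrist_force: [-3.2, -33.5, -0.4]
gripper_width: 0.0005
```

Run:
```python
from h import *
_,p,r=state();print(Rz(YAW).T@(p-S))
```

```text
[-0.1482 -0.0015  0.0914]
```

apply_moves(offset=[[0,-0.02,0],[0,-0.02,0],[-0.02,-0.01,0],[-0.04,0,0],[-0.04,0,0],[-0.04,0,0],[0,0,0]], rot=[[0,0,0],[0,0,0],[0,0,0],[0,0,0],[0,0,0],[0,0,0],[0,0,0]])

```text
time_s: 10.25
tcp_pos: [0.6137, -0.0798, 0.2288]
ee_rot: [0.71, 0.092, 0.697, 0.036]
wrist_force: [0.5, -0.8, 0.1]
gripper_width: 0.0003
```

Run:
```python
from h import *
_,p,r=state();print(Rz(YAW).T@(p-S))
a=ctrl.read_camera("side")[90:230,280:420,::-1];b=ctrl.read_camera("top")[90:230,200:340,::-1]
f=lambda i:cv2.resize(i,(400,400),interpolation=cv2.INTER_CUBIC)
cv2.imwrite("pics/hk3.png",np.hstack([f(a),f(b)]))
for ph in(.6,.8,1.,1.2):
  print(ph,*[proj("top",st(-.146*np.sin(ph),y,.07+.146*np.cos(ph)))[0] for y in(-.14,.14)])
```

```text
[-0.2045 -0.0044  0.2288]
0.6 [305.2105 113.0635] [302.224  202.5034]
0.8 [312.632  115.4498] [309.9564 203.9047]
1.0 [318.5735 118.2162] [316.1536 205.4962]
1.2 [322.8246 121.2213] [320.5966 207.1973]
```

View pics/hk3.png

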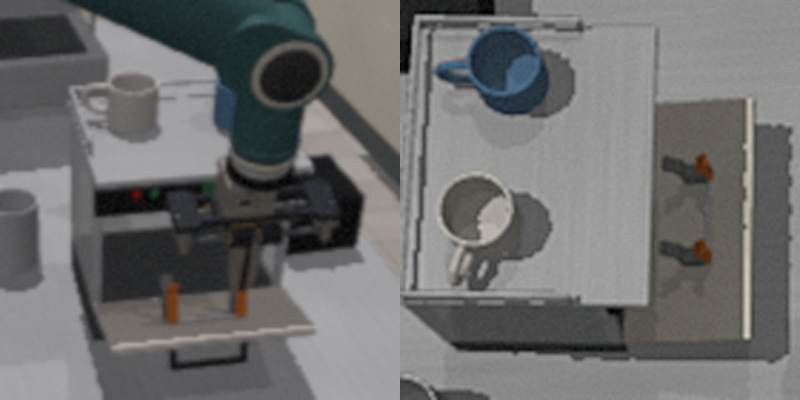

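apply_moves(offset=[[0,0.03,0],[0,0.026,0],[0.04,0,0],[0.04,0,0],[0.03,0,0],[0.015,0,0],[0.01,0,0],[0.01,0,0],[0.01,0,0],[0.01,0,0],[0.01,0,0],[0,0,0],[0,0,0]], rot=[[0,0,0],[0,0,0],[0,0,0],[0,0,0],[0,0,0],[0,0,0],[0,0,0],[0,0,0],[0,0,0],[0,0,0],[0,0,0],[0,0,0],[0,0,0]])

```text
time_s: 11.65
tcp_pos: [0.6181, 0.0071, 0.0707]
ee_rot: [0.707, 0.091, 0.7, 0.036]
wrist_force: [-26.1, -11.0, 67.5]
gripper_width: 0.0005
```

Run:
```python
from h import *
_,p,r=state();print(Rz(YAW).T@(p-S))
```

```text
[-0.1176 -0.0022  0.0707]
```

apply_moves(offset=[[-0.01,0,0],[-0.03,0,0],[-0.05,0,0],[-0.05,0,0],[-0.05,-0.02,0],[0,-0.05,0],[0,-0.05,0],[0,-0.05,0]], rot=[[0,0,0],[0,0,0],[0,0,0],[0,0,0],[0,0,0],[0,0,0],[0,0,0],[0,0,0]], gripper=0.06)

```text
time_s: 12.45
tcp_pos: [0.6014, -0.1912, 0.2139]
ee_rot: [0.707, 0.092, 0.7, 0.038]
wrist_force: [0.1, 0.2, -0.1]
gripper_width: 0.06
```

Run:
```python
from h import *
for z in(1,-1):
    goto(np.array([.4505,-.291,.15]),cross(0,z,-1.862+np.pi/2),f"mud{z}")
    goto(st(-.15,0,.25),cross(.75,z),f"place{z}")
cv2.imwrite("pics/d4.png",np.hstack([cv2.resize(ctrl.read_camera("top")[y:y+h,x:x+w,::-1],(400,400),interpolation=cv2.INTER_CUBIC) for x,y,w,h in((370,175,80,80),(200,90,140,140))]))
```

```text
mud1 t 12.45 at [ 0.6014 -0.1912  0.2139] rot [ 0.2138 -0.0172 -0.1826] then off [ 0.0639 -0.1389 -0.1159] | off before rot [ 0.0422 -0.1208 -0.1429] joints [ 0.6175  0.5034 -0.3763  1.5976 -0.0017  1.1058  0.2052]
place1 t 12.45 at [ 0.6014 -0.1912  0.2139] rot [-1.5231 -0.4426  0.4456] then off [0.0871 0.0008 0.1465] | off before rot [-0.0052  0.1704 -0.0006] joints [ 0.6175  0.5034 -0.3763  1.5976 -0.0017  1.1058  0.2052]
mud-1 t 12.45 at [ 0.6014 -0.1912  0.2139] rot [-2.9157  0.268  -0.0253] then off [0.0639 0.1389 0.1159] | off before rot [ 0.0422 -0.1208 -0.1429] joints [ 0.6175  0.5034 -0.3763  1.5976 -0.0017  1.1058  0.2052]
place-1 t 12.45 at [ 0.6014 -0.1912  0.2139] rot [1.5264 0.4458 0.4428] then off [ 0.0871 -0.0008 -0.1465] | off before rot [-0.0052  0.1704 -0.0006] joints [ 0.6175  0.5034 -0.3763  1.5976 -0.0017  1.1058  0.2052]
```

View pics/d4.png

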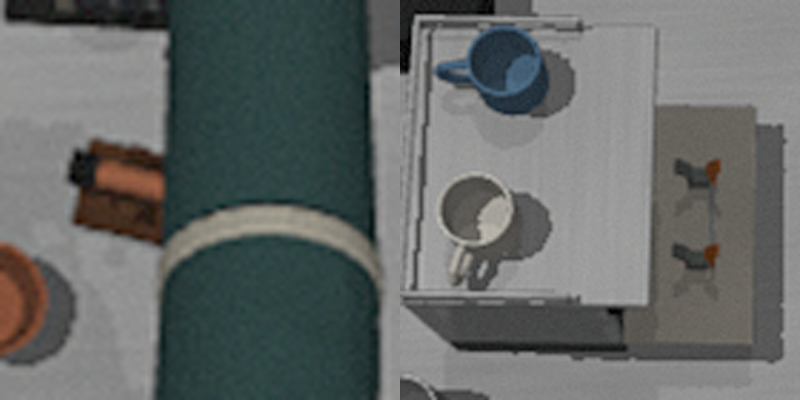

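apply_moves(offset=[[0,0,0],[0,0,0],[0,0,0],[0,-0.035,-0.029],[0,-0.035,-0.029],[0,-0.035,-0.029],[0,-0.034,-0.029],[0.03,0,0],[0.03,0,0],[0,0,0],[0,0,0]], rot=[[0.0713,-0.0057,-0.0609],[0.0713,-0.0057,-0.0609],[0.0713,-0.0057,-0.0609],[0,0,0],[0,0,0],[0,0,0],[0,0,0],[0,0,0],[0,0,0],[0,0,0],[0,0,0]])

```text
time_s: 13.65
tcp_pos: [0.4505, -0.2887, 0.1539]
ee_rot: [0.699, 0.103, 0.7, -0.102]
wrist_force: [0.3, -0.2, -0.1]
gripper_width: 0.0601
```

Run:
```python
from h import *
goto(np.array([.4505,-.291,.03]),cross(0,1,-1.862+np.pi/2),"mud")
for P,o in(((-.146,-.14,.07),(324.25,127.5)),((-.146,.14,.07),(323.6,210)),((-.105,-.048,.13),(309.5,150.9)),((-.105,.048,.13),(308.5,180))):print(proj("top",st(*P))-o)
```

```text
mud t 13.65 at [ 0.4505 -0.2887  0.1539] rot [ 0.0003 -0.0025 -0.0007] then off [ 0.1239 -0.0022  0.0006] | off before rot [ 0.1239 -0.0023  0.0009] joints [ 0.7014  0.3676 -0.236   1.9248  0.1104  0.8642  0.1177]
[[ 1.6825 -0.5527]]
[[0.2838 0.3743]]
[[ 2.726  -2.9888]]
[[ 2.8381 -2.5047]]
```

apply_moves(offset=[[0.03,-0.002,0],[0.03,0,0],[0.03,0,0],[0.02,0,0],[0.014,0,0],[0,0,0],[0,0,0]], rot=[[0,0,0],[0,0,0],[0,0,0],[0,0,0],[0,0,0],[0,0,0],[0,0,0]])

```text
time_s: 14.35
tcp_pos: [0.4503, -0.2914, 0.0307]
ee_rot: [0.699, 0.103, 0.7, -0.103]
wrist_force: [0.1, -0.8, -0.8]
gripper_width: 0.0599
```

apply_moves(offset=[[0,0,0],[0,0,0],[0,0,0],[0,0,0],[0,0,0],[0,0,0]], rot=[[0,0,0],[0,0,0],[0,0,0],[0,0,0],[0,0,0],[0,0,0]], gripper=0.0)

```text
time_s: 14.95
tcp_pos: [0.45, -0.2914, 0.0299]
ee_rot: [0.699, 0.103, 0.7, -0.103]
wrist_force: [0.1, -0.9, -1.3]
gripper_width: 0.0169
```

apply_moves(offset=[[-0.02,0,0],[-0.04,0,0],[-0.05,0,0],[-0.05,0,0],[-0.05,0,0],[-0.03,0,0],[0,0,0]], rot=[[0,0,0],[0,0,0],[0,0,0],[0,0,0],[0,0,0],[0,0,0],[0,0,0]])

```text
time_s: 15.65
tcp_pos: [0.4517, -0.2924, 0.2743]
ee_rot: [0.701, 0.102, 0.698, -0.104]
wrist_force: [1.1, -0.3, -1.2]
gripper_width: 0.0173
```

```bash
cat >> h.py <<'E'
PSI=.75
dd=np.array([np.sin(PSI),0,-np.cos(PSI)])*.013
def tcp(x,y,z):return st(*(np.array([x,y,z])+dd))
E
python3 - <<'E'
from h import *
C=cross(PSI,1)
goto(tcp(-.2,0,.25),C,"stand");goto(tcp(-.085,0,.18),C,"above");print(ctrl.observe()["gripper_width"])
E
```

```text
stand t 15.65 at [ 0.4517 -0.2924  0.2743] rot [-1.6882 -0.5344  0.672 ] then off [ 0.1869 -0.1405  0.1511] | off before rot [0.0336 0.2625 0.0865] joints [ 0.7281  0.2335 -0.2539  1.8014  0.0664  1.1087  0.1596]
above t 15.65 at [ 0.4517 -0.2924  0.2743] rot [-1.6882 -0.5344  0.672 ] then off [ 0.3165 -0.1405  0.1875] | off before rot [0.1032 0.375  0.0617] joints [ 0.7281  0.2335 -0.2539  1.8014  0.0664  1.1087  0.1596]
0.017264104221149077
```

apply_moves(offset=[[0,0.04,0.015],[0,0.04,0.015],[0,0.04,0.015],[0,0,0],[0,0,0],[0,0,0],[0,0,0],[0,0,0],[0,0,0],[0,0,0],[0,0,0],[0,0,0],[0,0,0],[0,0,0],[0,0,0],[0,0,0],[0,0,0],[0,0,0]], rot=[[0,0,0],[0,0,0],[0,0,0],[-0.1206,-0.0382,0.048],[-0.1206,-0.0382,0.048],[-0.1206,-0.0382,0.048],[-0.1206,-0.0382,0.048],[-0.1206,-0.0382,0.048],[-0.1206,-0.0382,0.048],[-0.1206,-0.0382,0.048],[-0.1206,-0.0382,0.048],[-0.1206,-0.0382,0.048],[-0.1206,-0.0382,0.048],[-0.1206,-0.0382,0.048],[-0.1206,-0.0382,0.048],[-0.1206,-0.0382,0.048],[-0.1206,-0.0382,0.048],[0,0,0]])

```text
time_s: 17.45
tcp_pos: [0.5268, -0.19, 0.2663]
ee_rot: [0.673, -0.265, 0.294, 0.625]
wrist_force: [0.2, 0.6, -2.2]
gripper_width: 0.0172
```

Run:
```python
from h import *
C=cross(PSI,1)
goto(tcp(-.2,0,.25),C,"stand");goto(tcp(-.085,0,.18),C,"above");print(ctrl.observe()["gripper_width"])
```

```text
stand t 17.45 at [ 0.5268 -0.19    0.2663] rot [-0.0077  0.0082 -0.0074] then off [ 0.1075 -0.0736  0.0775] | off before rot [ 0.1076 -0.0738  0.0772] joints [ 1.1131  0.6396 -0.7083  1.5757 -0.3005  1.3744  2.0422]
above t 17.45 at [ 0.5268 -0.19    0.2663] rot [-0.0077  0.0082 -0.0074] then off [ 0.2371 -0.0736  0.114 ] | off before rot [ 0.2375 -0.0745  0.1126] joints [ 1.1131  0.6396 -0.7083  1.5757 -0.3005  1.3744  2.0422]
0.0171670976785221
```

apply_moves(offset=[[0.03,-0.0123,0.019],[0.04,-0.0123,0.019],[0.04,-0.0123,0.019],[0.045,-0.0123,0.019],[0.045,-0.0123,0.019],[0.036,-0.0123,0.018],[0,0,0],[0,0,0]], rot=[[-0.0077,0.0082,-0.0074],[0,0,0],[0,0,0],[0,0,0],[0,0,0],[0,0,0],[0,0,0],[0,0,0]])

```text
time_s: 18.25
tcp_pos: [0.6184, 0.0484, 0.1728]
ee_rot: [0.672, -0.273, 0.294, 0.623]
wrist_force: [-0.7, -1.1, -1.4]
gripper_width: 0.0169
```

Run:
```python
from h import *
C=cross(PSI,1)
goto(tcp(-.085,0,.18),C,"above");goto(tcp(-.085,0,.106),C,"seat")
_,p,r=state(); m=p-r.apply([.013,0,0]); e=[m+r.apply([0,k,0]) for k in(-.09,.09)]
print("mud ends top",proj("top",e).ravel(),"side",proj("side",e).ravel())
a=ctrl.read_camera("side")[120:210,305:395,::-1];b=ctrl.read_camera("top")[110:230,260:380,::-1]
f=lambda i:cv2.resize(i,(400,400),interpolation=cv2.INTER_CUBIC)
cv2.imwrite("pics/pl.png",np.hstack([f(a),f(b)]))
```

```text
above t 18.25 at [0.6184 0.0484 0.1728] rot [ 0.002  -0.0044 -0.0006] then off [ 0.0019 -0.0008 -0.0014] | off before rot [ 0.0019 -0.0008 -0.0014] joints [ 0.7578  0.7238 -0.7501  1.7194 -0.3469  0.9283  1.8519]
seat t 18.25 at [0.6184 0.0484 0.1728] rot [ 0.002  -0.0044 -0.0006] then off [ 0.056  -0.0008 -0.0518] | off before rot [ 0.0563 -0.0007 -0.0516] joints [ 0.7578  0.7238 -0.7501  1.7194 -0.3469  0.9283  1.8519]
mud ends top [305.6599 129.7103 303.8875 186.9467] side [375.2078 179.7965 328.7825 183.8053]
```

View pics/pl.png

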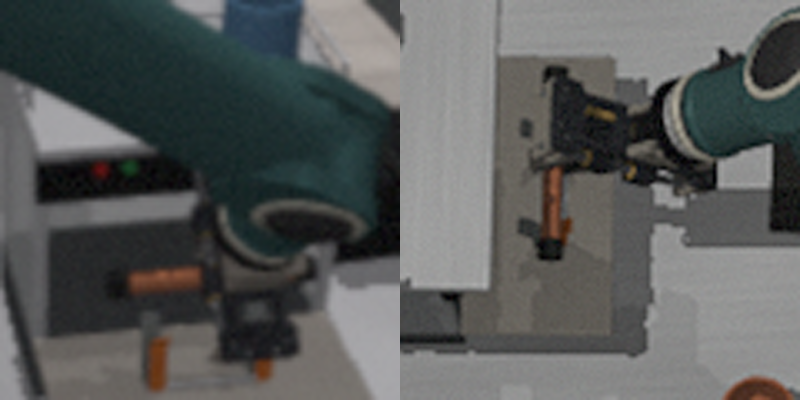

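Run:
```python
from h import *
for z in(.106,.13): print(z,proj("top",[st(-.07,-.048,z),st(-.07,.048,z),st(-.10,.048,z),st(-.085,0,z)]))
```

```text
0.106 [[301.4803 149.9351]
 [300.4762 179.1051]
 [309.9723 179.3188]
 [305.7006 164.538 ]]
0.13 [[301.1177 147.666 ]
 [300.0941 177.2425]
 [309.7316 177.4592]
 [305.3982 162.4711]]
```

apply_moves(offset=[[0.002,-0.001,0.002],[0.0073,0,-0.0068],[0.0073,0,-0.0068],[0.0073,0,-0.0068],[0.0073,0,-0.0068],[0.0036,0,-0.0034],[0.0036,0,-0.0034],[0.0036,0,-0.0034],[0,0,0]], rot=[[0,0,0],[0,0,0],[0,0,0],[0,0,0],[0,0,0],[0,0,0],[0,0,0],[0,0,0],[0,0,0]])

```text
time_s: 19.25
tcp_pos: [0.6209, 0.0495, 0.1184]
ee_rot: [0.673, -0.273, 0.293, 0.622]
wrist_force: [0.0, -0.6, -1.3]
gripper_width: 0.017
```

```bash
cat >> h.py <<'E'
def mud():
    s,p,r=state();m=p-r.apply([.013,0,0]);print("mud st",Rz(YAW).T@(m-S),"F st",Rz(YAW).T@s["wrist_force"],"w",s["gripper_width"],"t",s["time_s"])
E
python3 -c "from h import *;mud()"
```

```text
mud st [-0.0839 -0.0016  0.1279] F st [-0.5488 -0.0502 -1.2612] w 0.01702750467153194 t 19.25
```

apply_moves(offset=[[0.003,0,-0.001],[0.0022,0,-0.002],[0.0022,0,-0.002],[0.0022,0,-0.002],[0,0,0]], rot=[[0,0,0],[0,0,0],[0,0,0],[0,0,0],[0,0,0]])

```text
time_s: 19.75
tcp_pos: [0.6209, 0.0511, 0.1066]
ee_rot: [0.673, -0.273, 0.293, 0.622]
wrist_force: [0.5, 3.2, -0.1]
gripper_width: 0.0173
```

```bash
python3 -c "from h import *;mud()"
```

```text
mud st [-0.0823 -0.0015  0.1161] F st [ 3.2137 -0.2964 -0.1145] w 0.01730010855990053 t 19.75
```

apply_moves(offset=[[0.0022,0,-0.002],[0.0022,0,-0.002],[0.0022,0,-0.002],[0.0015,0,-0.0014],[0,0,0]], rot=[[0,0,0],[0,0,0],[0,0,0],[0,0,0],[0,0,0]])

```text
time_s: 20.25
tcp_pos: [0.6207, 0.0504, 0.0963]
ee_rot: [0.672, -0.273, 0.293, 0.622]
wrist_force: [-2.8, 0.6, 4.1]
gripper_width: 0.0173
```

```bash
python3 -c "from h import *;mud()"
```

```text
mud st [-0.083  -0.0013  0.1059] F st [0.3463 2.8008 4.1167] w 0.01730518658244567 t 20.25
```

apply_moves(offset=[[0.0015,0,-0.0013],[0.0015,0,-0.0013],[0,0,0],[0,0,0]], rot=[[0,0,0],[0,0,0],[0,0,0],[0,0,0]])

```text
time_s: 20.65
tcp_pos: [0.6208, 0.051, 0.0958]
ee_rot: [0.672, -0.272, 0.292, 0.623]
wrist_force: [-10.0, -5.8, 23.7]
gripper_width: 0.0172
```

Run:
```python
from h import *
mud()
a=ctrl.read_camera("side")[130:210,305:385,::-1];b=ctrl.read_camera("top")[120:200,270:350,::-1]
f=lambda i:cv2.resize(i,(400,400),interpolation=cv2.INTER_CUBIC)
cv2.imwrite("pics/seat.png",np.hstack([f(a),f(b)]))
```

```text
mud st [-0.0825 -0.0015  0.1053] F st [-6.5362  9.5194 23.6502] w 0.01722723495158104 t 20.65
```

View pics/seat.png

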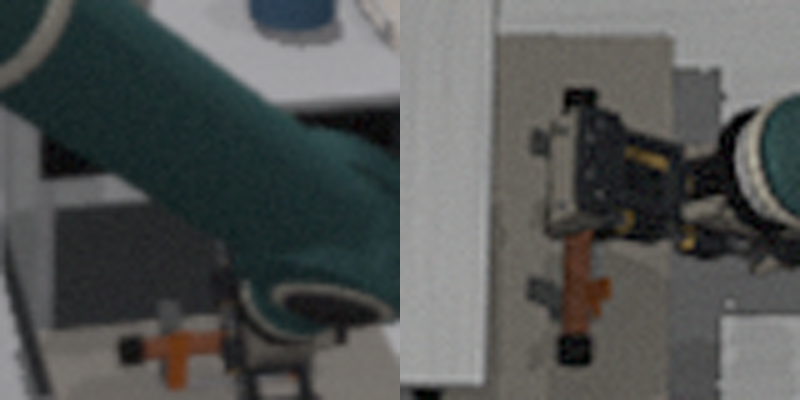

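apply_moves(offset=[[-0.0015,0,0.0013],[0,0,0],[0,0,0],[0,0,0],[0,0,0]], rot=[[0,0,0],[0,0,0],[0,0,0],[0,0,0],[0,0,0]], gripper=0.028)

```text
time_s: 21.25
tcp_pos: [0.6211, 0.0506, 0.0936]
ee_rot: [0.673, -0.273, 0.293, 0.622]
wrist_force: [-0.1, 0.3, -0.3]
gripper_width: 0.0281
```

apply_moves(offset=[[-0.005,0,0],[-0.01,0,0],[-0.02,0,0],[-0.03,0,0],[-0.04,0,0],[-0.04,0,0],[0,0,0]], rot=[[0,0,0],[0,0,0],[0,0,0],[0,0,0],[0,0,0],[0,0,0],[0,0,0]])

```text
time_s: 21.95
tcp_pos: [0.616, -0.0533, 0.2041]
ee_rot: [0.675, -0.276, 0.293, 0.618]
wrist_force: [-0.3, -0.9, -0.3]
gripper_width: 0.0277
```

Run:
```python
from h import *
mud()
a=ctrl.read_camera("side")[130:210,310:390,::-1];b=ctrl.read_camera("top")[120:200,270:350,::-1]
f=lambda i:cv2.resize(i,(400,400),interpolation=cv2.INTER_CUBIC)
cv2.imwrite("pics/rel.png",np.hstack([f(a),f(b)]))
for z in(1,-1): goto(st(-.22,.1,.12),hook(np.pi/4,z),f"hook{z}")
```

```text
mud st [-0.1867 -0.0046  0.2137] F st [-0.9379  0.1862 -0.3027] w 0.027682342249136786 t 21.95
hook1 t 22.05 at [ 0.6134 -0.0483  0.2011] rot [-1.5677 -0.0347 -0.0286] then off [0.0242 0.0904 0.1017] | off before rot [ 0.0274  0.1021 -0.0891] joints [ 0.8722  0.7152 -0.7267  1.6336 -0.3187  1.0927  1.9136]
hook-1 t 22.05 at [ 0.6134 -0.0483  0.2011] rot [ 1.5734 -0.0286  0.0347] then off [ 0.0242 -0.0904 -0.1017] | off before rot [ 0.0274  0.1021 -0.0891] joints [ 0.8722  0.7152 -0.7267  1.6336 -0.3187  1.0927  1.9136]
```

View pics/rel.png

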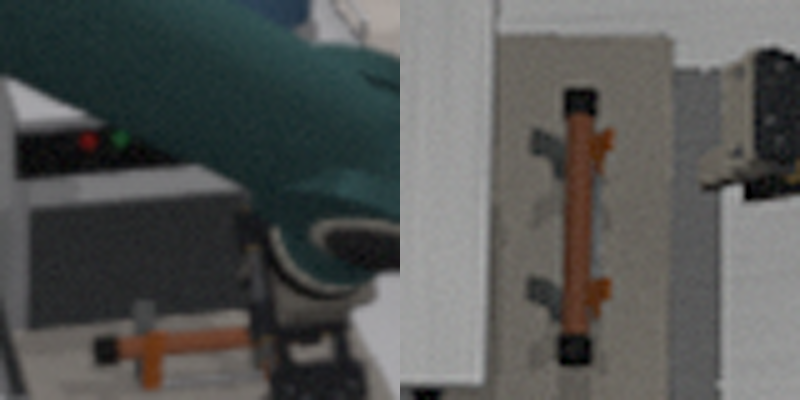

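apply_moves(offset=[[-0.04,0,0],[-0.02,0,0],[0,0,0],[0,0,0],[0,0,0],[0,0,0],[0,0,0],[0,0,0],[0,0,0],[0,0,0],[0,0,0],[0,0,0],[0,0,0],[0,0,0],[0,0,0]], rot=[[0,0,0],[0,0,0],[0.131,-0.0024,0.0029],[0.131,-0.0024,0.0029],[0.131,-0.0024,0.0029],[0.131,-0.0024,0.0029],[0.131,-0.0024,0.0029],[0.131,-0.0024,0.0029],[0.131,-0.0024,0.0029],[0.131,-0.0024,0.0029],[0.131,-0.0024,0.0029],[0.131,-0.0024,0.0029],[0.131,-0.0024,0.0029],[0.131,-0.0024,0.0029],[0,0,0]], gripper=0.0)

```text
time_s: 23.55
tcp_pos: [0.6091, -0.0861, 0.2432]
ee_rot: [0.661, 0.296, 0.644, 0.247]
wrist_force: [0.1, -1.0, -0.8]
gripper_width: 0.0002
```

Run:
```python
from h import *
H=hook(np.pi/4,-1)
goto(st(-.225,.085,.113),H,"pre");goto(st(-.137,.085,.025),H,"under")
def corner(f,L):return np.array([-L*np.sin(f)-.012*np.cos(f),.07+L*np.cos(f)-.012*np.sin(f)])
prev=np.array([-.137,.025])
for f in np.arange(1.5,.79,-.1):
    t=corner(f,.146)+[.014,-.028];d=t-prev;prev=t;print("lift",f,t,"tool",H.inv().apply(Rz(YAW)@[d[0],0,d[1]]))
```

```text
pre t 23.55 at [ 0.6091 -0.0861  0.2432] rot [ 0.0009 -0.0054 -0.0024] then off [ 0.0823 -0.1018 -0.0854] | off before rot [ 0.0825 -0.102  -0.0851] joints [ 0.7029  0.6123 -0.3741  1.5767 -0.5576  1.2957  0.5311]
under t 23.55 at [ 0.6091 -0.0861  0.2432] rot [ 0.0009 -0.0054 -0.0024] then off [ 0.2068 -0.1018 -0.0854] | off before rot [ 0.207  -0.1023 -0.0844] joints [ 0.7029  0.6123 -0.3741  1.5767 -0.5576  1.2957  0.5311]
lift 1.5 [-0.1325  0.0404] tool [-0.0077  0.0141 -0.    ]
lift 1.4 [-0.1319  0.055 ] tool [-0.0099  0.0107 -0.    ]
lift 1.2999999999999998 [-0.1299  0.0695] tool [-0.0088  0.0117 -0.    ]
lift 1.1999999999999997 [-0.1264  0.0837] tool [-0.0076  0.0125 -0.    ]
lift 1.0999999999999996 [-0.1216  0.0975] tool [-0.0063  0.0132 -0.    ]
lift 0.9999999999999996 [-0.1153  0.1108] tool [-0.005   0.0138 -0.    ]
lift 0.8999999999999995 [-0.1078  0.1234] tool [-0.0036  0.0142 -0.    ]
lift 0.7999999999999994 [-0.0991  0.1351] tool [-0.0021  0.0145 -0.    ]
```

apply_moves(offset=[[0,-0.034,-0.028],[0,-0.034,-0.028],[0,-0.034,-0.029],[0.04,0,0],[0.04,0,0],[0,0,0],[0.04,0,0],[0.04,0,0],[0.025,0,0],[0.015,0,0],[0,0,0]], rot=[[0,-0.005,0],[0,0,0],[0,0,0],[0,0,0],[0,0,0],[0,0,0],[0,0,0],[0,0,0],[0,0,0],[0,0,0],[0,0,0]])

```text
time_s: 24.65
tcp_pos: [0.5302, -0.0094, 0.0301]
ee_rot: [0.663, 0.295, 0.642, 0.248]
wrist_force: [0.5, -0.5, 0.5]
gripper_width: 0.0004
```

Run:
```python
from h import *
_,p,r=state();print(Rz(YAW).T@(p-S))
a=ctrl.read_camera("side")[130:230,290:390,::-1];b=ctrl.read_camera("top")[120:220,270:370,::-1]
f=lambda i:cv2.resize(i,(400,400),interpolation=cv2.INTER_CUBIC)
cv2.imwrite("pics/und.png",np.hstack([f(a),f(b)]))
```

```text
[-0.1408  0.0842  0.0301]
```

apply_moves(offset=[[0.003,0.005,0],[-0.003,0.007,0],[-0.005,0.006,0],[-0.005,0.006,0],[-0.0044,0.006,0],[-0.0044,0.006,0],[-0.0038,0.0062,0],[-0.0038,0.0062,0],[0,0,0]], rot=[[0,0,0],[0,0,0],[0,0,0],[0,0,0],[0,0,0],[0,0,0],[0,0,0],[0,0,0],[0,0,0]])

```text
time_s: 25.65
tcp_pos: [0.5326, -0.0006, 0.0841]
ee_rot: [0.666, 0.295, 0.641, 0.243]
wrist_force: [-2.9, -9.8, -1.0]
gripper_width: 0.0002
```

Run:
```python
from h import *
s,p,r=state();print(Rz(YAW).T@(p-S),Rz(YAW).T@s["wrist_force"])
```

```text
[-0.1319  0.0825  0.0841] [-9.9607  2.0925 -0.9525]
```

Run:
```python
from h import *
g=ctrl.read_camera("top").mean(2)
for y in(132,136,140): print(y,g[y,300:340].astype(int))
for ph in(1.57,1.4,1.2,1.0,.8):
  print(ph,*[proj("top",st(-.146*np.sin(ph)-o*np.cos(ph),-.1,.07+.146*np.cos(ph)-o*np.sin(ph)))[0] for o in(0,.012)])
```

```text
132 [ 91  91  93  93  91  92  95  89  89  92  90  91  96  88  90  92  91  89
  82 137 168 167 120 128 154 154 152 152 148 155 152 153 150 151 152 148
 148 146 149 148]
136 [ 23  19  18  13  65  92  90  93  90  87  89  89  93  94  93  89  93  88
  82 144 175 164 115  75  86  88  85  88  88  85  88  90  84  88  87  84
  86  99 135 147]
140 [ 53  55  48  26  67  91  92  95  95  93  94  93  95  93  95  90  91  83
 142 176 167 146 101  79  88  91  87  89  88  88  86  87  85  88  85  88
  80  78 124 151]
1.57 [325.6483 138.509 ] [325.6546 139.6693]
1.4 [324.9849 136.0543] [325.6185 137.2454]
1.2 [322.5158 133.1365] [323.8968 134.3186]
1.0 [318.2383 130.3062] [320.3433 131.4262]
0.8 [312.2615 127.6971] [315.0267 128.7001]
```

apply_moves(offset=[[-0.0032,0.0066,0],[-0.0031,0.0066,0],[-0.0025,0.0069,0],[-0.0025,0.0069,0],[-0.0018,0.0071,0],[-0.0018,0.0071,0],[-0.001,0.0072,0],[-0.001,0.0072,0],[0,0,0]], rot=[[0,0,0],[0,0,0],[0,0,0],[0,0,0],[0,0,0],[0,0,0],[0,0,0],[0,0,0],[0,0,0]])

```text
time_s: 26.6
tcp_pos: [0.5354, 0.0284, 0.1365]
ee_rot: [0.666, 0.295, 0.64, 0.244]
wrist_force: [0.4, -5.9, -1.3]
gripper_width: 0.0
```

```bash
cat >> h.py <<'E'
def tip():
    s,p,r=state();print("tip st",Rz(YAW).T@(p-S),"F st",Rz(YAW).T@s["wrist_force"],"t",s["time_s"])
E
python3 - <<'E'
from h import *
tip()
g=ctrl.read_camera("top").mean(2)
for y in(126,130,134): print(y,g[y,295:335].astype(int))
def corner(f,L):return np.array([-L*np.sin(f)-.012*np.cos(f),.07+L*np.cos(f)-.012*np.sin(f)])
H=hook(np.pi/4,-1);prev=None
for f in np.arange(.8,-.01,-.1):
    t=corner(f,.095)-[.007,.007]
    if prev is not None: d=t-prev;print("push",f,t,"tool",H.inv().apply(Rz(YAW)@[d[0],0,d[1]]))
    prev=t
E
```

```text
tip st [-0.1027  0.082   0.1365] F st [-5.8061 -0.86   -1.3271] t 26.6
126 [ 86  78  82  81  79  82  79  79  79  83  82  81  85  80  70 120 165 141
 117 141 146 149 146 144 146 146 143 146 146 145 145 148 146 148 148 146
 146 149 151 149]
130 [ 79  78  78  80  78  78  81  83  81  79  82  87  79  78  79  70 140 144
 116 134 148 142 141 148 149 146 146 145 147 147 146 149 146 148 146 149
 148 150 148 149]
134 [ 79  81  81  79  80  79  79  82  79  82  83  81  81  80  73 127 159 139
 105  90  80  83  79  82  83  79  83  86  86  82  85  85  79  81  80 108
 101  80  77 105]
push 0.7000000000000001 [-0.0774  0.1279] tool [-0.0009  0.0095 -0.    ]
push 0.6000000000000001 [-0.0705  0.1346] tool [ 0.0001  0.0096 -0.    ]
push 0.5000000000000001 [-0.0631  0.1406] tool [ 0.001   0.0095 -0.    ]
push 0.40000000000000013 [-0.055   0.1458] tool [ 0.002   0.0094 -0.    ]
push 0.30000000000000016 [-0.0465  0.1502] tool [ 0.0029  0.0091 -0.    ]
push 0.20000000000000018 [-0.0376  0.1537] tool [ 0.0038  0.0088 -0.    ]
push 0.1000000000000002 [-0.0284  0.1563] tool [ 0.0047  0.0084 -0.    ]
push 2.220446049250313e-16 [-0.019  0.158] tool [ 0.0055  0.0078 -0.    ]
```

apply_moves(offset=[[0.012,-0.001,0],[0.012,-0.001,0],[0,0.006,0],[0,0.006,0],[0,0.005,0],[0.0005,0.005,0],[0.0005,0.005,0],[0.001,0.0047,0],[0.001,0.0047,0],[0.0015,0.0045,0],[0.0015,0.0045,0],[0,0,0]], rot=[[0,0,0],[0,0,0],[0,0,0],[0,0,0],[0,0,0],[0,0,0],[0,0,0],[0,0,0],[0,0,0],[0,0,0],[0,0,0],[0,0,0]])

```text
time_s: 27.85
tcp_pos: [0.5381, 0.0821, 0.1459]
ee_rot: [0.664, 0.296, 0.641, 0.246]
wrist_force: [-3.5, -7.7, 1.4]
gripper_width: 0.0004
```

```bash
python3 -c "from h import *;tip()"
```

```text
tip st [-0.049   0.0835  0.1459] F st [-7.9687  2.9071  1.4436] t 27.85
```

apply_moves(offset=[[0.0015,0.0045,0],[0.0015,0.0045,0],[0.0019,0.0044,0],[0.0019,0.0044,0],[0.0024,0.0042,0],[0.0024,0.0042,0],[0.0027,0.0035,0],[0,0,0]], rot=[[0,0,0],[0,0,0],[0,0,0],[0,0,0],[0,0,0],[0,0,0],[0,0,0],[0,0,0]])

```text
time_s: 28.65
tcp_pos: [0.5402, 0.1145, 0.1571]
ee_rot: [0.664, 0.296, 0.641, 0.247]
wrist_force: [-2.0, -4.7, -0.0]
gripper_width: 0.0001
```

```bash
python3 -c "from h import *;tip()"
```

```text
tip st [-0.0165  0.0839  0.1571] F st [-4.8586  1.6289 -0.0447] t 28.65
```

apply_moves(offset=[[0.0014,0.0014,0],[0.0014,0.0014,0],[0.0014,0.0014,0],[0,0,0],[0,0,0]], rot=[[0,0,0],[0,0,0],[0,0,0],[0,0,0],[0,0,0]])

```text
time_s: 29.15
tcp_pos: [0.5405, 0.1165, 0.1568]
ee_rot: [0.664, 0.296, 0.641, 0.245]
wrist_force: [-8.6, -19.7, 10.4]
gripper_width: -0.0
```

```bash
python3 -c "from h import *;tip()"
```

```text
tip st [-0.0146  0.0837  0.1568] F st [-20.3135   7.0148  10.4405] t 29.15
```

apply_moves(offset=[[0.0014,0.0014,0],[0.0014,0.0014,0],[0,0,0],[0,0,0]], rot=[[0,0,0],[0,0,0],[0,0,0],[0,0,0]])

```text
time_s: 29.55
tcp_pos: [0.5407, 0.1169, 0.1566]
ee_rot: [0.665, 0.296, 0.641, 0.243]
wrist_force: [-17.1, -32.6, 21.3]
gripper_width: 0.0005
```

```bash
python3 -c "from h import *;tip()"
```

```text
tip st [-0.0142  0.0836  0.1566] F st [-33.7763  14.4986  21.3144] t 29.55
```

Hard stop: the force rose 14 N for 0.4 mm. I'll back off, move clear and take a last look.

apply_moves(offset=[[-0.005,-0.005,0],[-0.02,-0.02,0],[-0.04,-0.01,0],[-0.05,0,0],[-0.05,0,0],[-0.05,0,0],[-0.05,0,0],[-0.03,0,0.03],[0,0,0.05],[0,0,0.05],[0,0,0.05],[0,0,0]], rot=[[0,0,0],[0,0,0],[0,0,0],[0,0,0],[0,0,0],[0,0,0],[0,0,0],[0,0,0],[0,0,0],[0,0,0],[0,0,0],[0,0,0]])

```text
time_s: 30.75
tcp_pos: [0.7057, -0.119, 0.3387]
ee_rot: [0.662, 0.297, 0.641, 0.25]
wrist_force: [-0.0, 0.7, 0.1]
gripper_width: 0.0005
```

Run:
```python
from h import *
tip()
a=ctrl.read_camera("side")[100:220,290:410,::-1];b=ctrl.read_camera("top")[80:260,170:450,::-1]
m=np.zeros((400,800,3),np.uint8);m[:,:380]=cv2.resize(a,(380,400),interpolation=cv2.INTER_CUBIC);m[:270,380:]=cv2.resize(b,(420,270))
cv2.imwrite("pics/fin.png",m)
```

```text
tip st [-0.2365 -0.0992  0.3387] F st [0.7137 0.0849 0.0873] t 30.75
```

View pics/fin.png

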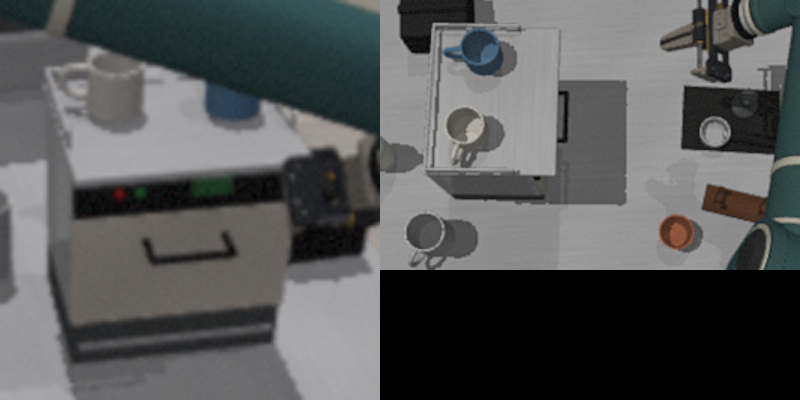

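Run:
```python
from h import *
n=ctrl.read_camera("top")[...,::-1].astype(int);o=cv2.imread("pics/top0.png").astype(int)
d=np.abs(n-o).max(2)
for nm,(x0,x1,y0,y1) in dict(handle=(286,302,135,180),steril=(200,300,90,215),roofcups=(205,260,90,200),brown=(352,384,220,250),mat=(370,400,135,185),jugspray=(145,225,160,260)).items():
    r=d[y0:y1,x0:x1];ys,xs=np.where(r>40);print(nm,"n>40:",len(xs),(xs.min()+x0,xs.max()+x0,ys.min()+y0,ys.max()+y0) if len(xs) else "")
ng=n.mean(2);og=o.mean(2);print(og[158,286:302].astype(int));print(ng[158,286:302].astype(int))
s=ctrl.read_camera("side")[...,::-1].astype(int);so=cv2.imread("pics/side0.png").astype(int);e=np.abs(s-so).max(2)[155:215,308:372];print("side door",(e>40).sum(),e.mean())
```

```text
handle n>40: 148 (np.int64(292), np.int64(297), np.int64(141), np.int64(175))
steril n>40: 149 (np.int64(276), np.int64(297), np.int64(141), np.int64(201))
roofcups n>40: 0 
brown n>40: 0 
mat n>40: 2 (np.int64(398), np.int64(399), np.int64(135), np.int64(135))
jugspray n>40: 0 
[144 126  86  69  83  82  77  82  71  31  20  21  65  83  76  76]
[166 145  96  86  93  87  50  18  14  67  95  94  91  93  89  92]
side door 78 5.010416666666667
```

```bash
python3 -c "from h import *;tip();print(ctrl.sign_off())"
```

```text
tip st [-0.2402 -0.095   0.3412] F st [ 0.1022 -0.0641 -0.0569] t 30.95
the job is handed in; nothing more can be done
None
```

I put the copper muddler away in the steriliser, shut the door and handed the job in at 31 s.

I hooked the handle open and pressed the door down level. I then took the copper muddler from its rest; the purple and pink ones were left alone. I pressed it into both clips, let go, and pushed the door up until it was shut.

**Clips:** the muddler stopped hard at 105 mm above the counter (106 mm expected) with 24 N. After I let go, the picture showed both orange jaws over it. I could not see it again once the door was shut.

**Door:** it stopped hard when pushed shut, with the force rising 14 N over 0.4 mm. The handle now sits about 7 mm further in than in the first picture. The door therefore seems to have started slightly ajar. I have no direct reading of its angle.

**Other objects:** the roof cups, brown cup, jug and bottle show no change in the picture comparison. The portafilter's part of the mat showed none beyond 2 pixels at its border. I only checked the tamper by eye in the last picture, where it looked undisturbed.

**Slip:** on the first push down, the fingertip slid off the door's free edge and pressed on its front with about 33 N. The second push worked and peaked at about 73 N at the wrist, under the 120 N limit.

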